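# Fetch the check weight from behind the sample tins

## Robot

A 7-joint arm with a two-finger parallel gripper is mounted at the origin on the work surface. World frame = base frame: x ahead of the robot, y to its left, z up, the work surface at z = 0. Lengths are in mm, angles in rad, forces in N, time in s.
With the tool pointing down it reaches from about 400 to 900 mm from the base axis. Payload 5.6 kg.
Tool frame: the origin (TCP) lies midway between the tips of the shut fingers; the grasp point (between the pads) lies 19 mm behind it; z points along the fingers, y is the line along which they close (so a half turn about z gives the same grasp; the last joint's range is limited). The gripper opens to 92 mm and grips with 3 to 60 N. Pads are 20 mm wide; open, the fingers measure 128 mm over their backs; the gripper's body (75 mm by 189 mm) begins 69 mm behind the grasp point.
Start: joints at [1.228, 0.468, -0.012, 1.603, 0.006, 1.071, -0.056], TCP at [191.922, -621.027, 214.592] pointing down, gripper open.
Joint ranges: [-2.53, 2.53], [-0.31, 2.02], [-1.57, 1.55], [0.28, 2.44], [-1.29, 4.43], [0.15, 1.84], [-2.92, 2.92]. Speed limits (rad/s): [2.57, 2.57, 3.14, 3.14, 3.14, 3.14, 3.14].

## Interface

Orientations are given as a rotation vector (axis times angle).
In Python, from cell import robot, grip, kin, viewer gives the robot as it stands. Calls block until the motion is done:
- robot.movep(position, orientation): joint-space move of the TCP to a pose.
- robot.servo_line(position, feed=150, rotation=None): straight line of the TCP; rotation=None keeps the orientation; feed is the mean speed in mm/s.
- robot.goto_joints(angles): joint-space move.
- grip(opening, newtons=None): opening from 0.0 (shut) to 1.0 (fully open); newtons is the grip in N (None keeps the last); returns when the fingers have stopped.
- robot.hold(seconds).
- kin.ik(position, orientation): joint angles nearest the present ones, or None.
- robot.observe(): the state.
- viewer.read_camera(name): name is "scene" or "top" or "wrist"; returns the picture (420x560x3 uint8, red, green, blue); there is no depth.
- viewer.camera_info(name): a dict with "camera_matrix" (3x3 intrinsics, pixels), "k1" (the pictures are not rectified: a ray, as slopes to the right and down, at radius r is drawn at 1 + k1 r^2 times it, then the intrinsics apply), "R" (3x3) and "t" (3): a world point X has camera coordinates R X + t. Camera axes: x right, y down, z forward; pixel columns grow to the right and rows downward; lengths in mm; the calibration is good to about 2 mm. A picture is of the moment at which its call begins: read the wrist's pose just before it. camera_info takes no time and is no camera call; for the wrist camera it gives the pose at the moment of the call.
A pose or a line that the arm cannot do raises robot.IKError and nothing moves.
- robot.job_done(): hands the job in; it is judged then, once.
Trained networks look in the newest picture that a camera, given by its name, has taken for a name from the list of things; names that differ only in an ending like _2 or _b are one class to them, and where a whole thing is asked for, a point or a joint stands for the part that bears it (a point fixed in the world has none). Each returns a list of dicts, best first, with "confidence" (0 to 1); they miss things now and then, are a little off and sometimes report something else, mostly with a low value. They report only what shows in the picture. A call takes as long as a camera call. They do not tell look-alikes from the thing itself.
- viewer.silhouettes(name, camera): "mask" (420x560 bool, what is visible of it).
- viewer.pinpoint(name, camera): "at" ([x, y, z] in mm, in the coordinates of the camera as it stood for that picture, good to about 4 mm: a listed point, or the origin of a listed thing).
The state is a dict: "t": time; "joints": joint angles; "joint_velocities": joint speeds; "joint_torque": joint torques, N m; "tcp_pos": TCP position; "tcp_rot": TCP orientation; "contact_force": force on the tool from outside, world axes, zero at the start; "wrist_torque": the same for the moment, N m; "grip_width": opening from 0.0 (shut) to 1.0 (fully open); "grip_force": force on a finger pad.
Only numpy, scipy, OpenCV 4.12 (cv2) and the standard library are available. Lean on these libraries where they do the work, as an engineer would, in place of code of your own. Each camera call takes 0.05 s, during which the arm holds its last target. There are 200 camera calls.

## Task

Check the coffee scale: first move all three sample tins off the wooden board and stand them together in the white side tray, without shifting the brass weight behind them; then set the weight gently on the scale, wholly on its round black pad. Only then put the tins back on the board, each standing upright and wholly on the coaster of its own lid's colour (they may have stood on the wrong ones), and leave the weight on the scale. Tip nothing over and leave the steel bowl alone.

Things in the scene. Friction and masses are not known exactly. Their poses are not given: they have to be found in the camera images.
- red_tin: closed coffee sample tin with a red lid: upright cylinder 52 mm in diameter and 100 mm tall, bare aluminium with a paper band, the top 18 mm is the lid (same diameter, fixed on); about 0.2 kg. Origin: centre of the underside, z up. At the start it stands on one of the three coasters, of any colour.
- yellow_tin: closed coffee sample tin with a yellow lid: upright cylinder 52 mm in diameter and 100 mm tall, bare aluminium with a paper band, the top 18 mm is the lid (same diameter, fixed on); about 0.2 kg. Origin: centre of the underside, z up. At the start it stands on one of the three coasters, of any colour.
- blue_tin: closed coffee sample tin with a blue lid: upright cylinder 52 mm in diameter and 100 mm tall, bare aluminium with a paper band, the top 18 mm is the lid (same diameter, fixed on); about 0.2 kg. Origin: centre of the underside, z up. At the start it stands on one of the three coasters, of any colour.
- red_coaster: red round coaster, 76 mm in diameter, 3 mm thick, fixed on the dark wooden board (board 150 x 210 mm, 12 mm thick, lying on the table, turned up to 0.25 rad). Origin: centre of its underside, 12 mm above the table; tins stand on its top, 3 mm above the origin. The three coasters lie round the brass weight, one in front of it and one to each side, each 62 mm from the weight's place centre to centre (88 mm between the front and a side one, 124 mm between the side ones).
- yellow_coaster: yellow round coaster, 76 mm in diameter, 3 mm thick, fixed on the dark wooden board (board 150 x 210 mm, 12 mm thick, lying on the table, turned up to 0.25 rad). Origin: centre of its underside, 12 mm above the table; tins stand on its top, 3 mm above the origin. The three coasters lie round the brass weight, one in front of it and one to each side, each 62 mm from the weight's place centre to centre (88 mm between the front and a side one, 124 mm between the side ones).
- blue_coaster: blue round coaster, 76 mm in diameter, 3 mm thick, fixed on the dark wooden board (board 150 x 210 mm, 12 mm thick, lying on the table, turned up to 0.25 rad). Origin: centre of its underside, 12 mm above the table; tins stand on its top, 3 mm above the origin. The three coasters lie round the brass weight, one in front of it and one to each side, each 62 mm from the weight's place centre to centre (88 mm between the front and a side one, 124 mm between the side ones).
- weight: brass check weight: disc 44 mm in diameter and 26 mm high, with a small knob (18 mm wide) on top that reaches 36 mm; about 0.3 kg. Origin: centre of the underside, z up. At the start it stands on the wooden board (12 mm above the table) in the nook behind and between the three tins, about 14 mm from each; once the tins are gone it can be gripped round the disc from above.
- tray: white side tray, fixed, 270 mm along its x by 120 mm along its y, rim 22 mm high, walls and floor 4 mm thick, empty at the start. Origin: centre of its underside; the inside floor lies 4 mm above it. To the robot's left or right, turned up to 0.25 rad. The three tins fit in a row along its x, 80 mm apart.
- scale: grey bench scale, fixed, with a steel platform and on it a round black rubber pad 72 mm in diameter. Origin: under the pad's centre, at table level; the pad's top lies 33 mm above it, z up. The housing reaches from 125 mm on the -x side (display) to 75 mm on the +x side and 75 mm to either side in y. On the other side of the board from the tray.
- bowl: steel bowl 140 mm wide and 50 mm high, loose, beyond the board (farther from the robot); a bystander. Origin: centre of its underside.
Not all that is in view belongs to the job. Several things look just like the scale: the one meant starts farthest to the robot's left. What is shaped like the yellow_tin but turquoise is not meant.

How it is judged (in metres and radians):
On the way, in this order (a step that is already met when the one before it is completed fails the run):
1. all three tins stand upright in the side tray together, while the weight is still in its place on the board (within 20 mm) (x of red_tin in the frame of tray between -0.108 and 0.108 m and y of red_tin in the frame of tray between -0.034 and 0.034 m and z of red_tin in the frame of tray between -0.002 and 0.01 m and angle between each of red_tin, yellow_tin, blue_tin's own z axis and vertical below 0.12 rad and linear speed of each of red_tin, yellow_tin, blue_tin below 0.05 m/s and x of yellow_tin in the frame of tray between -0.108 and 0.108 m and y of yellow_tin in the frame of tray between -0.034 and 0.034 m and z of yellow_tin in the frame of tray between -0.002 and 0.01 m and x of blue_tin in the frame of tray between -0.108 and 0.108 m and y of blue_tin in the frame of tray between -0.034 and 0.034 m and z of blue_tin in the frame of tray between -0.002 and 0.01 m and distance of weight from where it was at the start of the episode below 0.02 m), for 0.2 s.
2. the weight stands on the scale's black pad (centre within 15 mm of the pad's) while all three tins are still in the tray (horizontal distance between weight and scale below 0.015 m and z of weight in the frame of scale between 0.029 and 0.037 m and angle between weight's own z axis and vertical below 0.1 rad and linear speed of weight below 0.03 m/s and x of red_tin in the frame of tray between -0.108 and 0.108 m and y of red_tin in the frame of tray between -0.034 and 0.034 m and z of red_tin in the frame of tray between -0.002 and 0.01 m and angle between each of red_tin, yellow_tin, blue_tin's own z axis and vertical below 0.12 rad and linear speed of each of red_tin, yellow_tin, blue_tin below 0.05 m/s and x of yellow_tin in the frame of tray between -0.108 and 0.108 m and y of yellow_tin in the frame of tray between -0.034 and 0.034 m and z of yellow_tin in the frame of tray between -0.002 and 0.01 m and x of blue_tin in the frame of tray between -0.108 and 0.108 m and y of blue_tin in the frame of tray between -0.034 and 0.034 m and z of blue_tin in the frame of tray between -0.002 and 0.01 m), for 0.2 s.
At the end, for the whole second after the job is handed in: The weight stands upright at rest on the scale, its centre within 15 mm of the black pad's centre; each tin stands upright at rest on the coaster of its lid's colour, centre within 13 mm of the coaster's centre (horizontal distance between weight and scale below 0.015 m and z of weight in the frame of scale between 0.029 and 0.037 m and angle between weight's own z axis and vertical below 0.1 rad and linear speed of weight below 0.03 m/s and horizontal distance between red_tin and red_coaster below 0.013 m and z of red_tin in the frame of red_coaster between 0.001 and 0.006 m and angle between each of red_tin, yellow_tin, blue_tin's own z axis and vertical below 0.08 rad and linear speed of each of red_tin, yellow_tin, blue_tin below 0.02 m/s and horizontal distance between yellow_tin and yellow_coaster below 0.013 m and z of yellow_tin in the frame of yellow_coaster between 0.001 and 0.006 m and horizontal distance between blue_tin and blue_coaster below 0.013 m and z of blue_tin in the frame of blue_coaster between 0.001 and 0.006 m); the robot touches nothing.
It fails at once if the red tin is tipped over (angle between red_tin's own z axis and vertical above 0.6 rad).
It fails at once if the yellow tin is tipped over (angle between yellow_tin's own z axis and vertical above 0.6 rad).
It fails at once if the blue tin is tipped over (angle between blue_tin's own z axis and vertical above 0.6 rad).
It fails at once if the weight is dropped onto the scale (faster than 0.4 m/s within 25 mm above the pad) (horizontal distance between weight and scale below 0.04 m and z of weight in the frame of scale below 0.058 m and linear speed of weight above 0.4 m/s).
It fails at once if the steel bowl is shifted by more than 30 mm (distance of bowl from where it was at the start of the episode above 0.03 m).
It also fails if it takes over 128 s, if anything falls off the work surface, if the arm or the gripper's body presses on something with over 40 N, if the wrist force passes 120 N, or if a joint passes its speed limit or range.

## Working session

There is one attempt and no reset: what is moved stays moved. The work goes in short steps, each a Python script; the robot and the scene stay as the last script left them, time stands still between calls to the robot, and variables do not carry over. Pictures are saved under pics/ and viewed, at most 14 in all, crops included, and the job is handed in when it is done.

```bash
ls; mkdir -p pics; cat > h.py <<'E'
import numpy as np, cv2
from cell import robot, grip, kin, viewer
def save(cam,fn):
    im=viewer.read_camera(cam); cv2.imwrite('pics/'+fn,im[:,:,::-1]); return im
def world(cam,p,info=None):
    i=info or viewer.camera_info(cam); return np.array(i["R"]).T@(np.array(p)-np.array(i["t"]))
def pix(X,i):
    c=np.array(i["R"])@np.array(X)+np.array(i["t"]); s=c[:2]/c[2]; s=s*(1+i["k1"]*(s@s)); K=np.array(i["camera_matrix"])
    return (K@np.r_[s,1])[:2]
def ray(uv,i,z):
    K=np.array(i["camera_matrix"]); d=np.linalg.solve(K,np.r_[uv,1])[:2]; s=d.copy()
    for _ in range(20): s=d/(1+i["k1"]*(s@s))
    R=np.array(i["R"]);o=-R.T@np.array(i["t"]); v=R.T@np.r_[s,1]
    return o+v*(z-o[2])/v[2]
E
python3 - <<'E'
from h import *
for c in ("scene","top"):
    save(c,c+'1.png'); i=viewer.camera_info(c)
    print(c,(-np.array(i["R"]).T@np.array(i["t"])).round())
    for n in ["red_tin","yellow_tin","blue_tin","red_coaster","yellow_coaster","blue_coaster","weight","tray","scale","bowl"]:
        print(n,[(round(d["confidence"],2),world(c,d["at"],i).round().tolist(),pix(world(c,d["at"],i),i).round().tolist()) for d in viewer.pinpoint(n,c)])
print(robot.observe())
E
```

```text
pics
scene [1110.  785.  756.]
red_tin [(0.71, [538.0, -82.0, 14.0], [261.0, 216.0]), (0.26, [542.0, -81.0, 14.0], [259.0, 217.0])]
yellow_tin [(0.88, [563.0, 37.0, 20.0], [279.0, 240.0]), (0.74, [689.0, -71.0, 0.0], [213.0, 243.0]), (0.17, [552.0, -22.0, 11.0], [269.0, 230.0])]
blue_tin [(0.64, [489.0, -8.0, 16.0], [292.0, 222.0]), (0.23, [537.0, -80.0, 17.0], [261.0, 215.0])]
red_coaster [(0.65, [541.0, -83.0, 10.0], [259.0, 217.0]), (0.54, [488.0, -11.0, 15.0], [292.0, 222.0])]
yellow_coaster [(0.74, [560.0, 41.0, 9.0], [281.0, 244.0])]
blue_coaster [(0.5, [493.0, -10.0, 9.0], [290.0, 225.0])]
weight [(0.58, [551.0, -22.0, 11.0], [269.0, 230.0]), (0.34, [563.0, 38.0, 18.0], [279.0, 241.0])]
tray [(0.92, [518.0, -287.0, 0.0], [227.0, 185.0])]
scale [(0.86, [458.0, 254.0, 0.0], [371.0, 278.0]), (0.65, [244.0, -264.0, -10.0], [304.0, 165.0]), (0.33, [564.0, 38.0, 16.0], [279.0, 242.0])]
bowl [(0.72, [770.0, 62.0, -1.0], [211.0, 287.0])]
top [337. -11. 964.]
red_tin [(0.85, [540.0, -83.0, 14.0], [328.0, 199.0]), (0.43, [770.0, 62.0, 4.0], [264.0, 101.0])]
yellow_tin [(0.93, [686.0, -7
[... 571 characters left out ...]
 , -0.01162281,  1.60267753,  0.00600743,
        1.07139296, -0.05629036]), 'joint_velocities': array([ 5.20334333e-05, -9.36589648e-04, -1.38919161e-03,  5.60245929e-04,
        1.82080712e-03, -1.47771591e-03, -1.11881945e-04]), 'joint_torque': array([ 8.96421625e-04, -5.20427227e+01, -1.22667878e-02, -2.44052231e+01,
       -5.67958492e-02,  1.13020561e-02,  4.02531896e-06]), 'tcp_pos': array([ 191.95510491, -621.03127896,  214.59637255]), 'tcp_rot': array([ 3.10631193e+00,  4.69132417e-01, -3.96956805e-05]), 'contact_force': array([-0.04663198,  0.12501026, -0.03551609]), 'wrist_torque': array([ 0.00030542, -0.01281474,  0.0684149 ]), 'grip_force': 0.0, 'grip_width': 1.0044587252701396}
```

View pics/top1.png

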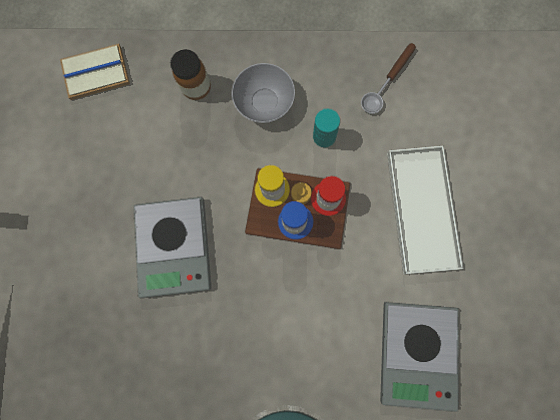

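View pics/scene1.png

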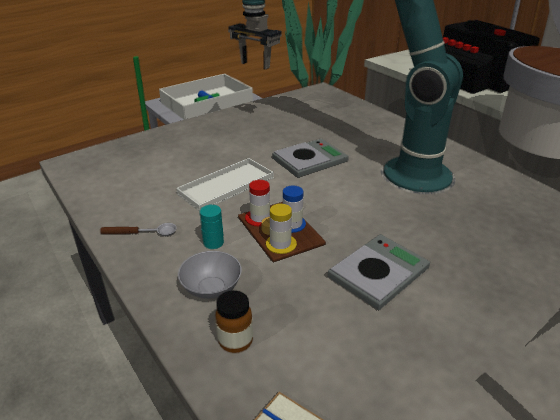

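Candidates: scales at top-view px (171,236), world (458,255), and px (417,340), world (246,-265). The one meant is the farthest left, px (171,236). The turquoise tin at (326,128) is a decoy and the yellow tin is at (270,190). Now a close look with the wrist camera.

```bash
cat >> h.py <<'E'
def down(phi):
    a=(phi+np.pi/2)/2; return np.array([np.pi*np.cos(a),np.pi*np.sin(a),0.])
def best(pos,phi):
    c=[]; q0=robot.observe()["joints"]
    for k in (-1,0,1):
        q=kin.ik(list(pos),list(down(phi+k*np.pi)))
        if q is not None: c.append((abs(q[6]),phi+k*np.pi,q))
    return min(c,key=lambda e:e[0])
def go(pos,phi):
    b=best(pos,phi); robot.movep(list(pos),list(down(b[1]))); return b
E
python3 - <<'E'
from h import *
for p in ([480,-15,420],[500,-20,350]):
  try: print(p,best(p,np.pi/2-.16)[1:])
  except Exception as e: print(p,repr(e))
print(go([480,-15,420],np.pi/2-.16)[1])
i=viewer.camera_info("wrist"); im=save("wrist","w1.png"); print((-np.array(i["R"]).T@np.array(i["t"])).round())
for n in ["red_tin","yellow_tin","blue_tin","red_coaster","yellow_coaster","blue_coaster","weight","scale"]:
    print(n,[(round(d["confidence"],2),world(0,d["at"],i).round().tolist(),pix(world(0,d["at"],i),i).round().tolist()) for d in viewer.pinpoint(n,"wrist")])
# tray yaw from top mask
i=viewer.camera_info("top"); im=viewer.read_camera("top")
for n,z in (("tray",22),("scale",30)):
  for s in viewer.silhouettes(n,"top"):
    c=max(cv2.findContours(s["mask"].astype(np.uint8),0,2)[0],key=cv2.contourArea)
    P=np.array([ray(p[0],i,z)[:2] for p in c],np.float32); r=cv2.minAreaRect(P); print(n,round(s["confidence"],2),r,cv2.boxPoints(r).round().tolist())
print(robot.observe()["t"])
E
```

```text
[480, -15, 420] (1.4107963267948966, array([ 0.84322535,  0.10751276, -0.94061774,  1.66376709,  0.08787197,
        1.41490379,  1.30248576]))
[500, -20, 350] (1.4107963267948966, array([ 0.78739012,  0.20345225, -0.92482   ,  1.74166854,  0.1692006 ,
        1.28033513,  1.23452559]))
1.4107963267948966
[411.  -4. 591.]
red_tin [(0.85, [538.0, -83.0, 12.0], [249.0, 202.0])]
yellow_tin [(0.69, [684.0, -75.0, 1.0], [266.0, 268.0]), (0.6, [559.0, 42.0, 14.0], [314.0, 203.0])]
blue_tin []
red_coaster [(0.79, [541.0, -85.0, 8.0], [249.0, 204.0])]
yellow_coaster [(0.79, [557.0, 39.0, 10.0], [313.0, 202.0])]
blue_coaster [(0.78, [490.0, -13.0, 15.0], [281.0, 173.0]), (0.6, [772.0, 67.0, 1.0], [338.0, 295.0]), (0.36, [541.0, -84.0, 11.0], [249.0, 204.0])]
weight [(0.86, [548.0, -17.0, 17.0], [283.0, 203.0])]
scale [(0.87, [243.0, -268.0, 2.0], [119.0, 61.0]), (0.85, [458.0, 260.0, -0.0], [420.0, 132.0])]
tray 0.73 ((525.6767578125, -321.91729736328125), (276.94757080078125, 64.6258773803711), 9.082530975341797) [[384.0, -312.0], [394.0, -376.0], [668.0, -332.0], [657.0, -268.0]]
scale 0.58 ((432.34661865234375, 248.87583923339844), (200.4139404296875, 152.4942626953125), 7.336946487426758) [[323.0, 312.0], [343.0, 160.0], [541.0, 186.0], [522.0, 337.0]]
4.1917
```

```bash
python3 - <<'E'
from h import *
i=viewer.camera_info("top"); im=cv2.imread("pics/top1.png")
m=((im.min(2)>165)).astype(np.uint8); m[:,:380]=0;m[:130]=0;m[290:]=0
m=cv2.morphologyEx(m,cv2.MORPH_CLOSE,np.ones((7,7)))
c=max(cv2.findContours(m,0,2)[0],key=cv2.contourArea); print(cv2.boundingRect(c))
P=np.array([ray(p[0],i,22)[:2] for p in c],np.float32); r=cv2.minAreaRect(P); print(r,cv2.boxPoints(r).round().tolist())
# pad
g=(im.max(2)<60).astype(np.uint8); g[:,:145]=0; g[:,195:]=0;g[:210]=0;g[260:]=0
c=max(cv2.findContours(g,0,2)[0],key=cv2.contourArea); e=cv2.minEnclosingCircle(c); print(e,ray(e[0],i,33))
w=cv2.imread("pics/w1.png")[130:310,190:390]; cv2.imwrite("pics/w1c.png",cv2.resize(w,None,fx=3.3,fy=3.3,interpolation=2))
E
```

```text
(389, 146, 74, 128)
((521.6761474609375, -287.1873779296875), (269.5633239746094, 118.443115234375), 5.599162578582764) [[382.0, -241.0], [393.0, -359.0], [662.0, -333.0], [650.0, -215.0]]
((168.5, 233.5), 16.80783462524414) [458.48089913 255.58158913  33.        ]
```

View pics/w1c.png

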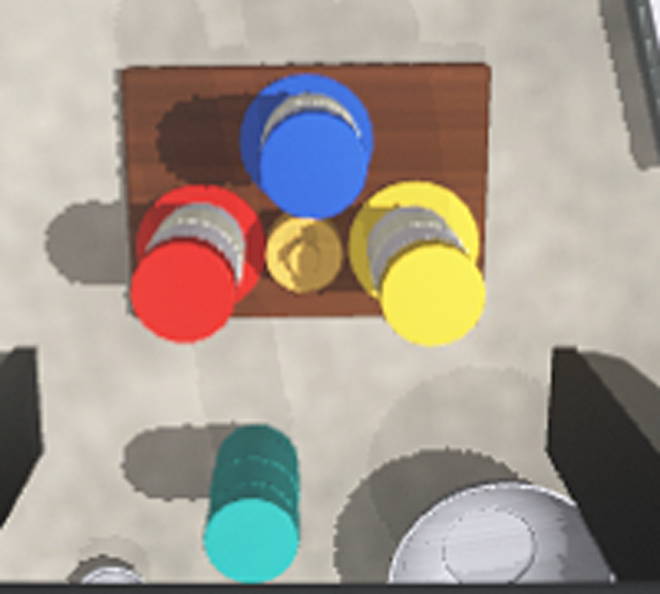

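The crop (scaled) shows each tin on its own colour: blue tin and coaster at (310,150), red at (195,260), yellow at (420,260). The weight is at (303,255) and turquoise at (250,510). The distances match the given 124 and 62 mm. I'll start with the blue tin.

```bash
cat >> h.py <<'E'
TY=.098; TC=np.array([521.7,-287.2]); BY=-.152; PAD=np.array([458.5,255.6])
tx=np.array([np.cos(TY),np.sin(TY)])
slot=lambda d: TC+d*tx
SL=dict(blue=slot(-76),red=slot(0),yellow=slot(76))
COA=dict(blue=(488.5,-11.5),red=(540,-82.5),yellow=(559.5,41))
PH=dict(blue=np.pi/2+BY,red=BY,yellow=BY)
HI=225
def pick(xy,phi,z,w=.82,n=25):
    grip(w); b=go([*xy,HI],phi); robot.servo_line([*xy,z],feed=150)
    grip(0,n); s=robot.observe(); print("grip",s["grip_width"],s["grip_force"])
    robot.servo_line([*xy,HI],feed=200); print("up",robot.observe()["grip_width"])
def place(xy,phi,z,w=.82):
    go([*xy,HI],phi); robot.servo_line([*xy,z+25],feed=200); robot.servo_line([*xy,z],feed=40); robot.hold(.2)
    print("place F",robot.observe()["contact_force"].round(1))
    grip(w); robot.hold(.2); robot.servo_line([*xy,HI],feed=200); print("t",robot.observe()["t"])
E
python3 - <<'E'
from h import *
for k in SL: print(k,[best([*SL[k],z],TY+np.pi/2)[1] for z in (HI,51)],[best([*COA[k],z],PH[k])[1] for z in (HI,61)])
for z in (HI,37): print(best([*PAD,z],PH['blue'])[1])
pick((487.5,-9),PH['blue'],61)
place(SL['blue'],TY+np.pi/2,51)
save("top","top2.png")
E
```

```text
blue [-1.4727963267948965, -1.4727963267948965] [1.4187963267948966, 1.4187963267948966]
red [-1.4727963267948965, -1.4727963267948965] [-0.152, -0.152]
yellow [-1.4727963267948965, -1.4727963267948965] [-0.152, -0.152]
1.4187963267948966
1.4187963267948966
grip 0.5578276748911476 24.99248206615448
up 0.5605997061365969
place F [ 0.5 -0.6 -1.7]
t 13.575
```

View pics/top2.png

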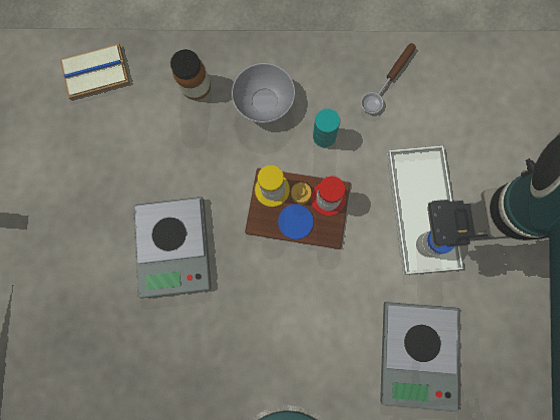

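The blue tin stands in the tray at (437,243). The weight hasn't moved, at (301,192), and the blue coaster is bare at (296,221). Next are the red and yellow tins, then a measurement of the weight, coasters and pad.

```bash
python3 - <<'E'
from h import *
pick((539.5,-82.5),PH['red'],61); place(SL['red'],TY+np.pi/2,51)
pick((560,40),PH['yellow'],61); place(SL['yellow'],TY+np.pi/2,51)
go([480,-15,420],np.pi/2+BY)
i=viewer.camera_info("wrist"); save("wrist","w2.png"); 
for n in ["red_coaster","yellow_coaster","blue_coaster","weight","scale"]:
    print(n,[(round(d["confidence"],2),world(0,d["at"],i).round().tolist()) for d in viewer.pinpoint(n,"wrist")])
im=cv2.imread("pics/w2.png"); hsv=cv2.cvtColor(im,cv2.COLOR_BGR2HSV); h,s,v=hsv.transpose(2,0,1)
roi=np.zeros(h.shape,bool); roi[140:235,215:345]=1
for n,lo in dict(red=((h<4)|(h>174))&(s>190)&(v>150),yellow=(abs(h.astype(int)-27)<5)&(s>180),blue=(abs(h.astype(int)-112)<10)&(s>150)).items():
    m=(lo&roi).astype(np.uint8); c=max(cv2.findContours(m,0,2)[0],key=cv2.contourArea); e=cv2.fitEllipse(cv2.convexHull(c)); print(n,np.round(e[0],1),np.round(e[1],1),ray(e[0],i,15).round(1))
j=viewer.camera_info("top"); save("top","top3.png")
for n in ["red_tin","yellow_tin","blue_tin","weight"]:
    for d in viewer.pinpoint(n,"top"):
        p=world(0,d["at"],j); q=p[:2]-TC; print(n,round(d["confidence"],2),p.round(),"tray",round(q@tx),round(q@[-tx[1],tx[0]]))
print(robot.observe()["t"])
E
```

```text
grip 0.5606232211287658 24.987968131899834
up 0.5645962412083586
place F [ 0.4  0.9 -2.4]
t 21.8917
grip 0.561358956825011 24.989041909575462
up 0.5614078812856053
place F [-0.1 -0.3 -2.1]
t 30.875
red_coaster [(0.56, [541.0, -84.0, 11.0])]
yellow_coaster [(0.95, [556.0, 37.0, 12.0])]
blue_coaster [(0.93, [488.0, -12.0, 13.0])]
weight [(0.9, [547.0, -20.0, 16.0]), (0.72, [447.0, -294.0, 5.0])]
scale [(0.86, [456.0, 259.0, -4.0]), (0.68, [243.0, -266.0, -0.0])]
red [264.4 212.7] [4.8 8. ] [562.4 -55.3  15. ]Traceback (most recent call last):
  File "<stdin>", line 11, in <module>
ValueError: max() iterable argument is empty
```

View pics/w2.png

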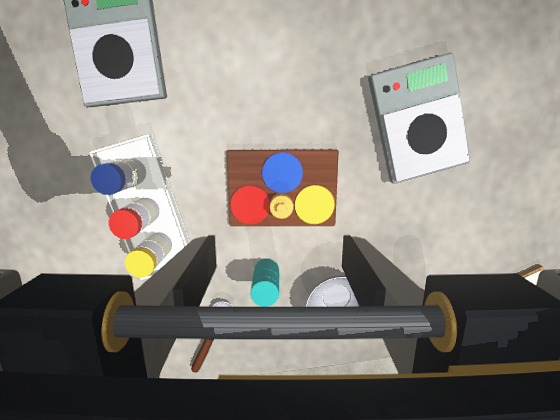

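The wrist picture shows all three tins upright in the tray, at (107,178), (125,222) and (140,262). The weight sits at (281,207) between the bare coasters: blue (282,173), red (250,205), yellow (314,204). The left scale's pad is at (427,133). I'll refine these centres from that picture.

```bash
python3 - <<'E'
from h import *
i=viewer.camera_info("wrist"); im=cv2.imread("pics/w2.png").astype(int); b,g,r=im.transpose(2,0,1)
roi=np.zeros(b.shape,bool); roi[140:235,215:345]=1
roj=np.zeros(b.shape,bool); roj[100:165,395:460]=1
for n,m,z in (("red",(r>170)&(g<80)&roi,15),("yellow",(r>200)&(g>180)&(b<100)&roi,15),("blue",(b>170)&(r<100)&roi,15),("pad",(im.max(2)<70)&roj,33)):
    m=cv2.morphologyEx(m.astype(np.uint8),cv2.MORPH_OPEN,np.ones((3,3)));c=max(cv2.findContours(m,0,2)[0],key=cv2.contourArea); e=cv2.minEnclosingCircle(c); print(n,np.round(e[0],1),e[1],ray(e[0],i,z).round(1))
print("weight",ray((281.5,207),i,43).round(1))
j=viewer.camera_info("top"); save("top","top3.png")
for n in ["red_tin","yellow_tin","blue_tin"]:
    for d in viewer.pinpoint(n,"top"):
        p=world(0,d["at"],j); q=p[:2]-TC; print(n,round(d["confidence"],2),p.round(),"tray",round(q@tx),round(q@[-tx[1],tx[0]]))
print(robot.observe()["t"])
E
```

```text
red [249.7 204.7] 19.833911895751953 [542.5 -80.5  15. ]
yellow [314.  204.7] 19.477455139160156 [561.3  42.2  15. ]
blue [281.9 172.2] 20.11136817932129 [489.7  -9.7  15. ]
pad [431. 116.] 2.2361679077148438 [427.5 266.5  33. ]
weight [549.3 -19.7  43. ]
red_tin 0.9 [ 520. -288.    3.] tray -2 -1
yellow_tin 0.62 [ 593. -280.    3.] tray 72 0
blue_tin 0.88 [ 445. -291.    5.] tray -77 3
33.525
```

```bash
python3 - <<'E'
from h import *
ph=PH['blue']; W=(549,-20)
grip(.8); go([*W,HI],ph); robot.servo_line([*W,70],feed=200); robot.servo_line([*W,16],feed=60)
print("F",robot.observe()["contact_force"].round(1)); grip(0,25); s=robot.observe(); print(s["grip_width"]*92,s["grip_force"])
robot.servo_line([*W,HI],feed=150); print(robot.observe()["grip_width"]*92)
go([*PAD,HI],ph); robot.servo_line([*PAD,75],feed=120); robot.servo_line([*PAD,38],feed=30); robot.hold(.3)
print("F",robot.observe()["contact_force"].round(1))
grip(.8); robot.hold(.3); robot.servo_line([*PAD,HI],feed=150)
robot.movep([430,120,350],list(down(ph)))
j=viewer.camera_info("wrist"); im=save("wrist","w3.png")
for n in ["weight","scale"]: print(n,[(round(d["confidence"],2),world(0,d["at"],j).round().tolist(),pix(world(0,d["at"],j),j).round()) for d in viewer.pinpoint(n,"wrist")])
print(robot.observe()["t"])
E
```

```text
F [-0.   1.  -0.3]
43.616858477923934 25.000144243240356
43.73657943877658
F [-0.3  0.5 -1.6]
weight [(0.72, [460.0, 259.0, 35.0], array([367., 180.]))]
scale [(0.96, [458.0, 260.0, -1.0], array([361., 176.])), (0.65, [244.0, -268.0, -0.0], array([32., 98.])), (0.38, [774.0, 63.0, 3.0], array([276., 347.]))]
46.1083
```

View pics/w3.png

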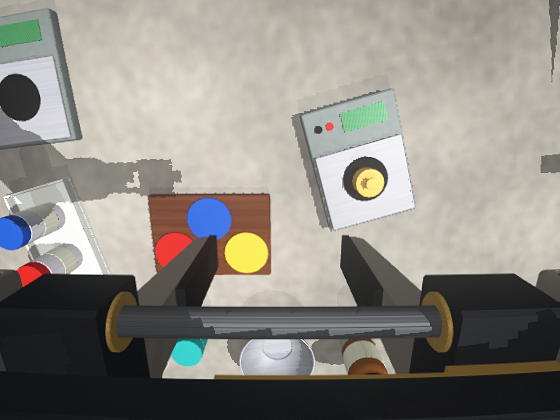

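The weight stands on the left scale's pad: knob at (369,182), pad centre about (365,178), and the offset is mostly parallax. Now the tins go back.

```bash
python3 - <<'E'
from h import *
j=viewer.camera_info("wrist"); print("pad",ray((365.5,178.5),j,33).round(1),"weight disc",ray((369,182.5),j,62).round(1))
COA=dict(blue=(489.5,-10.5),red=(541,-82),yellow=(560,41))
for k in ("yellow","red","blue"):
    pick(SL[k],TY+np.pi/2,50); place(COA[k],PH[k],62)
go([430,-15,420],np.pi/2+BY)
j=viewer.camera_info("wrist"); save("wrist","w4.png")
for n in ["red_tin","yellow_tin","blue_tin","weight","red_coaster","yellow_coaster","blue_coaster"]: print(n,[(round(d["confidence"],2),world(0,d["at"],j).round().tolist()) for d in viewer.pinpoint(n,"wrist")])
w=cv2.imread("pics/w4.png")[90:290,180:460]; cv2.imwrite("pics/w4c.png",cv2.resize(w,None,fx=2.8,fy=2.8,interpolation=2))
print(robot.observe()["t"])
E
```

```text
pad [456.4 258.7  33. ] weight disc [457.5 255.9  62. ]
grip 0.5595440306595145 25.00046342611313
up 0.5608971050534256
place F [-0.1  0.2 -2.9]
t 55.85
grip 0.5650582802991536 25.00047817826271
up 0.5616390901127738
place F [ 0.2 -0.6 -2.7]
t 64.475
grip 0.5644469419319421 25.00055104494095
up 0.5621333280209202
place F [ 1.  -0.  -1.9]
t 73.7417
red_tin [(0.76, [542.0, -80.0, 14.0])]
yellow_tin [(0.85, [558.0, 41.0, 10.0]), (0.8, [687.0, -74.0, 1.0])]
blue_tin [(0.59, [490.0, -7.0, 16.0]), (0.19, [523.0, -286.0, 3.0])]
weight [(0.74, [456.0, 259.0, 34.0])]
red_coaster [(0.66, [542.0, -82.0, 9.0])]
yellow_coaster [(0.88, [557.0, 39.0, 10.0])]
blue_coaster [(0.94, [489.0, -15.0, 14.0])]
74.975
```

View pics/w4c.png

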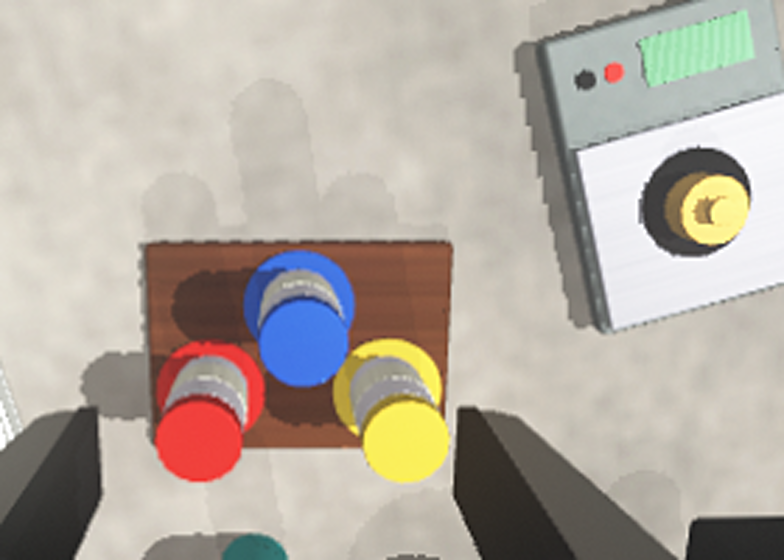

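In the crop each tin stands upright on its own coaster: blue (300,305), red (208,390), yellow (390,390). The weight is on the black pad at (695,205).

```bash
python3 -c "
from h import *
print(robot.job_done())"
```

```text
the job is handed in; nothing more can be done
None
```

I handed the job in at about 75 s: the weight stands on the left scale's black pad, and all three tins are back upright on the coasters of their own lid colours. The hand-in returned no verdict.

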